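# Clear the bench scale and hold its zero dial

## Robot

A 6-joint arm with a two-finger parallel gripper is mounted at the origin on the work surface. World frame = base frame: x ahead of the robot, y to its left, z up, the work surface at z = 0. Lengths are in m, angles in rad, forces in N, time in s.
With the tool pointing down it reaches from about 0.3 to 0.75 m from the base axis. Payload 8.5 kg.
Tool frame: the origin (TCP) lies at the very end of the fingers, on their centre line; the grasp point (between the pads) lies 19 mm behind it; x points along the fingers, y is the direction in which the jaws open and shut, and the axes are right-handed (so a half turn about x gives the same grasp; the last joint's range is limited). The gripper opens to 85 mm and grips with 20 to 120 N. Pads are 22 mm wide; open, the fingers measure 114 mm over their backs; the gripper's body (76 mm by 85 mm) begins 54 mm behind the grasp point. The pads swing forward as they close: fully open they stand 13 mm farther back than shut.
Start: joints at [1.081, 0.381, 1.297, -0, 1.464, -0.215], TCP at [0.149, 0.529, 0.231] pointing down, gripper open.
Joint ranges: [-3.11, 3.11], [-0.89, 2.33], [0.22, 2.48], [-1.42, 4.56], [0.17, 2.85], [-2.88, 2.88]. Speed limits (rad/s): [2.39, 2.39, 3.14, 3.14, 3.14, 3.14].

## Interface

Orientations are given as a unit quaternion [w, x, y, z].
In Python, from cell import r gives the robot as it stands.
- The arm moves only by the shell command python3 -m handwheel 'ROWS'. ROWS is a JSON object of lists of equal length, an entry for each row: "fingers": the closure in counts, from 0 (fully open) to 255 (shut); "travel": the shift along the tool's x, y, z in m, a list of three; "turn": the turn about the tool's x in degrees. A call has exactly 8 rows; each row shifts and turns the pose as measured when the row begins, along the tool's axes as they then stand; what a row does not reach is not made up. A row lasts 1/10 s, in which the tool goes at most 50 mm and 8.59 degrees, less where a joint would pass 70% of its speed; a pose out of reach is approached as far as the arm can. A call is refused whole if a number of a shift passes 0.05 or a number of a turn 8.59, either way. A call with a gripper value outside its range is refused whole. The fingers move at their own pace and stop on an object; the grip force is fixed at half the most. Time passes only in rows, so rows that do not move let the fingers close, or fill a call up. It gives the time, the measured TCP pose, the force and the opening at its end, in the units of the state.
- r.sense(): the state, without advancing time (a new reading comes with each control period).
- r.grab_frame(name): name is "side" or "top" or "wrist"; returns a dict with "image" (400x640x3 uint8, red, green, blue), "range_z" (400x640 float32, m along the optical axis (not along the pixel's ray), 0 where there is no reading), "fovy" (degrees; the focal length in pixels is half the picture's height over the tangent of half this angle, whatever the lens; pixels are square), "cx", "cy" (the principal point, pixels), "extrinsics" (4x4, takes a point from camera to world coordinates). Camera axes: x right, y up, looking along -z (the intrinsics and any distortion apply to the point x, -y, -z); pixel columns grow to the right and rows downward; lengths in m; the calibration is good to about 2 mm. A picture is of the moment at which its call begins.
- r.hand_in(): hands the job in, once; it reports no verdict.
The state is a dict: "time": time; "joint_pos": joint angles; "qvel": joint speeds; "tau": joint torques, N m; "ee_pos": TCP position; "ee_rot": TCP orientation; "contact_force": force on the tool from outside, world axes, zero at the start; "moment": the same for the moment, N m; "opening": finger opening in m.
Only numpy, scipy, OpenCV 4.12 (cv2) and the standard library are available. Lean on these libraries where they do the work, as an engineer would, in place of code of your own. Each camera call takes 0.05 s, during which the arm holds its last target. There are 200 camera calls.

## Task

The bench scale needs zeroing: lift the canister off the scale by its handle and set it down upright on the rubber mat, without dropping or tipping it. Once the scale is empty, press the spring-return dial lever on the control unit down past its first two clicks to the third position and hold it there against the spring; the job finishes while you are still holding it down. Leave the jars, the yellow bottle and the carton where they are.

Things in the scene. Friction and masses are not known exactly. Their poses are not given: they have to be found in the camera images.
- canister_mid (a point): Centre (half-way up, 55 mm above the underside) of the canister: an upright lidded steel drum, 94 mm across and 110 mm high to the top of its lid, with a fixed handle above it; 0.35 to 0.7 kg. It starts upright on the scale's pan. Axes: z up along the canister, y along the handle bar.
- canister_handle (a point): Centre of the canister's handle bar, 160 mm above the canister's underside and 105 mm above canister_mid. The black bar lies level along the canister's y axis, 14 mm wide (x), 12 mm high, 70 mm long in the clear between its two flat uprights; 44 mm of free space between bar and lid. Grip it from above with the fingers closing along the canister's x axis.
- scale: Bench scale fixed to the bench: a square steel pan 180 x 180 mm, its top 52 mm above the bench, on a grey body. Origin: on the bench under the pan's centre.
- mat: Square black rubber mat fixed on the bench, 180 x 180 mm, 4 mm thick, flat. Origin: under its centre, on the bench; x and y along its edges.
- unit: Control unit fixed to the bench: a grey housing 85 mm deep, 120 mm wide, 82 mm high with a blank screen on top, and in front of it, between two cheek plates, a black dial with a lever. Origin: on the bench straight below the dial's axle, which lies level along the unit's y axis, 66 mm above the bench. The housing occupies x = +40 to +125 mm of the unit; the lever sticks out towards the unit's -x, roughly towards the robot.
- lever_pad (a point): Centre of the upper face of the lever's pad, 76 mm from the dial's axle; the pad is 34 mm wide (along the unit's y) and 36 mm long. At rest the lever points 0.45 rad above level and the point is about 104 mm above the bench; in the third position it points 0.45 rad below level and the point is about 37 mm above the bench. It moves with the lever.
- dial (a joint): Turn of the dial in rad: 0 at rest, growing as the lever is pressed down. Clicks are felt at 0.30 (first), 0.60 (second) and 0.90 (third position); the end stop is at 1.02. White marks on the cheek plates show rest and the three positions. The spring always brings it back to 0 when let go; pressing on the pad takes 2 to 10 N.
- jar_a: Bystander: closed jar, 60 mm across, 100 mm high, to one side of the work. Origin under its centre.
- jar_b: Bystander: closed jar, 60 mm across, 100 mm high, beyond the work. Origin under its centre.
- juice: Bystander: yellow pear-shaped bottle, 58 mm across, 118 mm high, beyond the work. Origin under its centre.
- carton: Bystander: cardboard carton 100 x 75 x 80 mm high, to one side of the work. Origin under its centre.
There are look-alikes about, which are no part of the job. What is shaped like the part that bears canister_mid but purple is not meant. Leave any pink look-alike of the unit alone.

How it is judged:
By the outcome, as a careful person would: the job done as asked, in the order asked, and still so for the second after the job is handed in, while the arm keeps its last pose, push and grip.
It also fails if it takes over 58 s, if anything falls off the work surface, if the arm or the gripper's body presses on something with over 40 N, if the wrist force passes 120 N, or if a joint passes its speed limit or range.

## Working session

There is one attempt and no reset: what is moved stays moved. The work goes in short steps, Python scripts to look and compute and a shell command to move; the robot and the scene stay as the last step left them, time stands still between calls to the robot, and variables do not carry over. Pictures are saved under pics/ and viewed, about 8 in all and at most 12, crops included, and the job is handed in when it is done.

```bash
mkdir -p pics; cat > h.py <<'E'
import numpy as np, cv2
from cell import r
def grab(n,f):
    g=r.grab_frame(n); cv2.imwrite(f'pics/{f}.png',g['image'][:,:,::-1]); np.savez(f'pics/{f}.npz',**{k:np.asarray(v) for k,v in g.items()}); return g
def world(g):
    z=g['range_z']; h,w=z.shape; f=h/2/np.tan(np.radians(float(g['fovy']))/2)
    u,v=np.meshgrid(np.arange(w),np.arange(h))
    p=np.stack([(u-g['cx'])/f*z,-(v-g['cy'])/f*z,-z,np.ones_like(z)],-1)
    P=(p@np.asarray(g['extrinsics']).T)[...,:3]; P[z==0]=np.nan; return P
E
python3 - <<'E'
from h import *
for n in('top','side'):
    g=grab(n,n+'0'); print(n,{k:v for k,v in g.items() if k not in('image','range_z')})
print(r.sense())
E
```

```text
top {'fovy': 50.06733174076497, 'cx': 312.225549253176, 'cy': 200.9101106751242, 'extrinsics': array([[-0.00650674,  0.98888959, -0.14850939,  0.43272639],
       [-0.99976705, -0.00337688,  0.02131758,  0.0053319 ],
       [ 0.02057924,  0.1486135 ,  0.9886812 ,  1.48098204],
       [ 0.        ,  0.        ,  0.        ,  1.        ]])}
side {'fovy': 49.790195425180336, 'cx': 327.43475074588355, 'cy': 198.20207320322814, 'extrinsics': array([[ 0.7414389 ,  0.37026509, -0.55961784, -0.10169856],
       [-0.67099389,  0.41651709, -0.61341724, -0.77587248],
       [ 0.00596341,  0.83031155,  0.55726758,  0.8800461 ],
       [ 0.        ,  0.        ,  0.        ,  1.        ]])}
{'time': 0.1, 'joint_pos': array([ 1.08070155e+00,  3.81119187e-01,  1.29815321e+00,  1.36093847e-05,
        1.46358930e+00, -2.15310329e-01]), 'qvel': array([ 0.00181966, -0.00179056, -0.00351804,  0.00110244,  0.00214814,
        0.00067985]), 'tau': array([ 3.86794272e-03, -4.49225628e+01, -2.31653559e+01, -1.38385221e-04,
        3.70554728e-03,  1.04207817e-05]), 'ee_pos': array([0.14911773, 0.52913379, 0.23078929]), 'ee_rot': array([ 0.70028369,  0.09642671,  0.70060264, -0.09726551]), 'contact_force': array([0.12843716, 0.20439737, 0.20389033]), 'moment': array([-0.01138536,  0.03366398, -0.06739271]), 'opening': 0.08544890718941367}
```

View pics/top0.png

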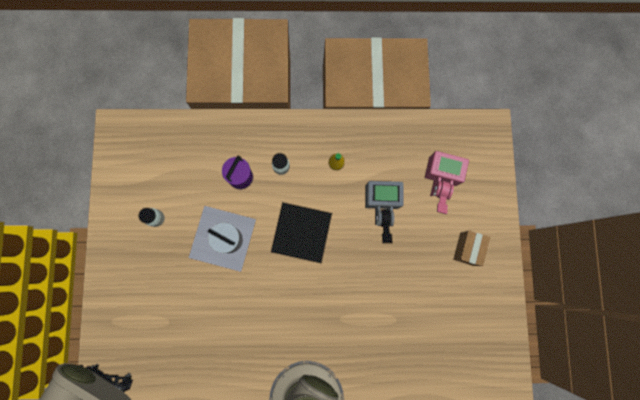

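View pics/side0.png

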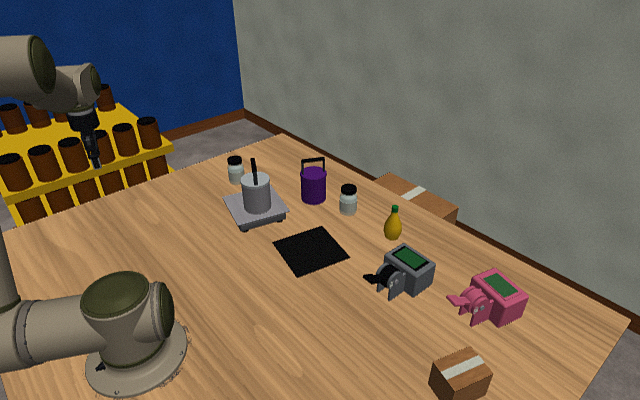

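The top view shows the canister on the pan at about (222,238), with its handle from (208,231) to (235,243). The mat is at (302,233), and the grey unit at (385,195) with its lever pad at (387,238). The purple and pink look-alikes are at (237,172) and (447,175). The side view agrees.

```bash
cat > m.py <<'E'
from h import *
g=dict(np.load('pics/top0.npz')); P=world(g); I=g['image'].astype(int); S=I.sum(2)
def reg(u0,u1,v0,v1):
    m=np.zeros(S.shape,bool); m[v0:v1,u0:u1]=1; return m
def rep(n,m,z=None):
    p=P[m]; p=p[np.isfinite(p[:,2])]; c=np.median(p,0)
    rc=cv2.minAreaRect(p[:,:2].astype(np.float32)); print(n,len(p),'med',c.round(4),'rect c',np.round(rc[0],4),'size',np.round(rc[1],4),'ang',round(rc[2],1)); return p
bench=P[reg(300,340,270,300)]; print('bench z',np.nanmedian(bench[:,2]))
Z=P[...,2]
b=reg(190,260,205,275)
p=rep('handle',b&(Z>.19)&(Z<.24)); 
rep('lid',b&(Z>.145)&(Z<.18))
rep('pan',b&(Z>.035)&(Z<.07))
rep('mat',reg(265,340,195,270)&(S<110))
u=reg(360,410,175,250)
rep('housing',u&(Z>.07)&(Z<.095)&(reg(360,410,175,207)))
rep('lever',reg(375,400,224,250)&(Z>.05))
for v in range(180,246,3): print(v,P[v,386].round(3),I[v,386])
E
python3 m.py
```

```text
bench z -0.00021456937203212512
handle 139 med [0.5195 0.2494 0.2159] rect c [0.52   0.2501] size [0.0816 0.0139] ang 60.7
lid 607 med [0.52   0.2488 0.1612] rect c [0.5193 0.2494] size [0.0896 0.0922] ang 63.3
pan 2103 med [0.5232 0.2828 0.0513] rect c [0.5258 0.2743] size [0.1815 0.1799] ang 75.1
mat 2143 med [0.5459 0.013  0.0035] rect c [0.5463 0.0128] size [0.17 0.17] ang 77.2
housing 908 med [ 0.6684 -0.2684  0.0824] rect c [ 0.6702 -0.2695] size [0.1185 0.0869] ang 88.0
lever 192 med [ 0.5314 -0.2641  0.0977] rect c [ 0.5358 -0.266 ] size [0.0504 0.0626] ang 89.2
180 [ 0.729 -0.287  0.003] [151 125  95]
183 [ 0.702 -0.271  0.086] [109 118 126]
186 [ 0.692 -0.271  0.082] [ 78 125  87]
189 [ 0.681 -0.27   0.086] [ 88 142  99]
192 [ 0.671 -0.269  0.091] [ 87 141  99]
195 [ 0.661 -0.269  0.085] [ 93 144 101]
198 [ 0.651 -0.269  0.085] [ 82 139  96]
201 [ 0.641 -0.269  0.085] [ 87  96 104]
204 [ 0.631 -0.269  0.083] [111 113 120]
207 [ 0.628 -0.278  0.038] [50 57 55]
210 [ 0.612 -0.269  0.078] [35 40 32]
213 [ 0.6   -0.266  0.095] [24 21 26]
216 [ 0.59  -0.265  0.095] [36 41 42]
219 [ 0.58  -0.265  0.097] [41 38 43]
222 [ 0.571 -0.266  0.087] [27 25 26]
225 [ 0.562 -0.267  0.082] [19 20 27]
228 [ 0.551 -0.265  0.091] [24 23 28]
231 [ 0.541 -0.263  0.099] [23 23 26]
234 [ 0.531 -0.263  0.096] [26 31 27]
237 [ 0.521 -0.262  0.102] [10 18 21]
240 [ 0.511 -0.26   0.107] [27 24 17]
243 [ 0.507 -0.281 -0.   ] [106  93  67]
```

```bash
cat > go.py <<'E'
import sys
from h import *
from scipy.spatial.transform import Rotation as R
def plan(x,y,z,jaw):
    s=r.sense(); q=s['ee_rot']; T=R.from_quat([q[1],q[2],q[3],q[0]]).as_matrix()
    d=np.array([x,y,z])-s['ee_pos']; j=np.degrees(np.arctan2(T[1,1],T[0,1]))
    w=(jaw-j+90)%180-90; t=-w   # turn about tool x (down)
    T2=T@R.from_euler('x',t,degrees=True).as_matrix()
    print('t',s['time'],'pos',s['ee_pos'].round(4),'toolx',T[:,0].round(3),'jaw',j.round(1),'turn',round(t,1),'(alt',round(t-180*np.sign(t),1),') q6',s['joint_pos'][5].round(2))
    print('travel now-axes',(T.T@d).round(4),'after turn',(T2.T@d).round(4),'open',round(s['opening'],4),'F',s['contact_force'].round(1))
if __name__=='__main__': plan(*map(float,sys.argv[1:]))
E
python3 - <<'E'
from m import *
p=P[reg(190,260,205,275)&(Z>.19)&(Z<.24)][:,:2]; c=p-p.mean(0); v=np.linalg.svd(c,full_matrices=False)[2][0]; print('bar ang',np.degrees(np.arctan2(v[1],v[0])),(c@v).min(),(c@v).max())
E
python3 go.py 0.52 0.25 0.30 -28
```

```text
bench z -0.00021456937203212512
handle 139 med [0.5195 0.2494 0.2159] rect c [0.52   0.2501] size [0.0816 0.0139] ang 60.7
lid 607 med [0.52   0.2488 0.1612] rect c [0.5193 0.2494] size [0.0896 0.0922] ang 63.3
pan 2103 med [0.5232 0.2828 0.0513] rect c [0.5258 0.2743] size [0.1815 0.1799] ang 75.1
mat 2143 med [0.5459 0.013  0.0035] rect c [0.5463 0.0128] size [0.17 0.17] ang 77.2
housing 908 med [ 0.6684 -0.2684  0.0824] rect c [ 0.6702 -0.2695] size [0.1185 0.0869] ang 88.0
lever 192 med [ 0.5314 -0.2641  0.0977] rect c [ 0.5358 -0.266 ] size [0.0504 0.0626] ang 89.2
180 [ 0.729 -0.287  0.003] [151 125  95]
183 [ 0.702 -0.271  0.086] [109 118 126]
186 [ 0.692 -0.271  0.082] [ 78 125  87]
189 [ 0.681 -0.27   0.086] [ 88 142  99]
192 [ 0.671 -0.269  0.091] [ 87 141  99]
195 [ 0.661 -0.269  0.085] [ 93 144 101]
198 [ 0.651 -0.269  0.085] [ 82 139  96]
201 [ 0.641 -0.269  0.085] [ 87  96 104]
204 [ 0.631 -0.269  0.083] [111 113 120]
207 [ 0.628 -0.278  0.038] [50 57 55]
210 [ 0.612 -0.269  0.078] [35 40 32]
213 [ 0.6   -0.266  0.095] [24 21 26]
216 [ 0.59  -0.265  0.095] [36 41 42]
219 [ 0.58  -0.265  0.097] [41 38 43]
222 [ 0.571 -0.266  0.087] [27 25 26]
225 [ 0.562 -0.267  0.082] [19 20 27]
228 [ 0.551 -0.265  0.091] [24 23 28]
231 [ 0.541 -0.263  0.099] [23 23 26]
234 [ 0.531 -0.263  0.096] [26 31 27]
237 [ 0.521 -0.262  0.102] [10 18 21]
240 [ 0.511 -0.26   0.107] [27 24 17]
243 [ 0.507 -0.281 -0.   ] [106  93  67]
bar ang -119.46137204301833 -0.04236501423585638 0.03925148948359062
t 0.1 pos [0.1491 0.5291 0.2308] toolx [-0.001 -0.001 -1.   ] jaw 74.3 turn -77.7 (alt 102.3 ) q6 -0.22
travel now-axes [-0.0691 -0.1681  0.4327] after turn [-0.0691 -0.4585 -0.0724] open 0.0854 F [0.1 0.2 0.2]
```

```bash
python3 -m handwheel '{"fingers":[0,0,0,0,0,0,0,0],"travel":[[-0.03,-0.017,0.035],[-0.03,-0.017,0.035],[-0.01,-0.018,0.045],[0,-0.018,0.045],[0,-0.018,0.045],[0,-0.018,0.045],[0,-0.018,0.045],[0,-0.018,0.045]],"turn":[0,0,0,0,0,0,0,0]}'
python3 -m handwheel '{"fingers":[0,0,0,0,0,0,0,0],"travel":[[0,0,0],[0,0,0],[0,0,0],[0,0,0],[0,0,0],[0,0,0],[0,0,0],[0,0,0]],"turn":[-8.5,-8.5,-8.5,-8.5,-8.5,-8.5,-8.5,-8.5]}'; python3 go.py 0.52 0.25 0.30 -29
```

```text
time: 0.9
ee_pos: [0.4432, 0.2954, 0.3013]
ee_rot: [0.7, 0.091, 0.702, -0.095]
contact_force: [0.3, 0.9, -0.6]
opening: 0.0852
time: 1.7
ee_pos: [0.448, 0.2893, 0.2967]
ee_rot: [0.626, -0.32, 0.636, 0.318]
contact_force: [0.1, 0.4, -0.2]
opening: 0.0852
t 1.7 pos [0.448  0.2893 0.2967] toolx [-0.012 -0.009 -1.   ] jaw 143.6 turn -7.4 (alt 172.6 ) q6 -2.15
travel now-axes [-0.0037 -0.0812  0.0111] after turn [-0.0037 -0.082   0.0005] open 0.0852 F [ 0.1  0.4 -0.2]
```

```bash
python3 -m handwheel '{"fingers":[0,0,0,0,0,0,0,0],"travel":[[0,0,0],[0,-0.03,0],[0,-0.03,0],[0,-0.022,0],[0,0,0],[0,0,0],[0,0,0],[0,0,0]],"turn":[-7.4,0,0,0,0,0,0,0]}'
python3 - <<'E'
from h import *
g=grab('wrist','w1'); P=world(g); Z=P[...,2]
m=(Z>.195)&(Z<.235)&(abs(P[...,0]-.52)<.08)&(abs(P[...,1]-.25)<.08)
p=P[m]; print(len(p),p.mean(0)); print(cv2.minAreaRect(p[:,:2].astype(np.float32)))
E
python3 go.py 0.52 0.25 0.193 -29
```

```text
time: 2.5
ee_pos: [0.5198, 0.2498, 0.2938]
ee_rot: [0.6, -0.362, 0.614, 0.363]
contact_force: [-0.8, 0.3, 0.1]
opening: 0.0853
1827 [0.51760759 0.24901765 0.21651942]
((0.5189038515090942, 0.252056747674942), (0.0810912698507309, 0.013802592642605305), 61.385005950927734)
t 2.55 pos [0.5197 0.2499 0.2939] toolx [-0.018 -0.01  -1.   ] jaw 151.7 turn 0.7 (alt -179.3 ) q6 -2.4
travel now-axes [ 0.1009 -0.0013  0.002 ] after turn [ 0.1009 -0.0012  0.002 ] open 0.0854 F [-0.5  0.   1.3]
```

View pics/w1.png

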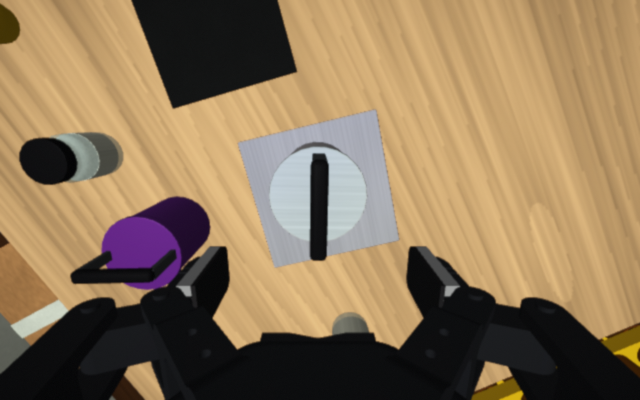

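The wrist view shows the bar at (318,205), square to the jaws and centred between them, so I'll descend and grip.

```bash
python3 -m handwheel '{"fingers":[0,0,0,0,0,0,0,0],"travel":[[0.025,0,0.002],[0.025,0,0.001],[0.02,0,0],[0.015,0,0],[0.012,0,0],[0.004,0,0],[0,0,0],[0,0,0]],"turn":[0,0,0,0,0,0,0,0]}'; python3 go.py 0.519 0.251 0.193 -29
python3 -m handwheel '{"fingers":[255,255,255,255,255,255,255,255],"travel":[[0,0,0],[0,0,0],[0,0,0],[0,0,0],[0,0,0],[0,0,0],[0,0,0],[0,0,0]],"turn":[0,0,0,0,0,0,0,0]}';python3 go.py 0.519 0.251 0.193 -29
```

```text
time: 3.35
ee_pos: [0.5167, 0.2548, 0.1926]
ee_rot: [0.601, -0.364, 0.611, 0.364]
contact_force: [0.9, -0.2, -1.2]
opening: 0.0851
t 3.35 pos [0.5167 0.2548 0.1926] toolx [-0.012 -0.008 -1.   ] jaw 152.0 turn 1.0 (alt -179.0 ) q6 -2.4
travel now-axes [-0.0004 -0.0038 -0.0023] after turn [-0.0004 -0.0038 -0.0022] open 0.0851 F [ 0.9 -0.2 -1.2]
time: 4.15
ee_pos: [0.5178, 0.2549, 0.1947]
ee_rot: [0.602, -0.365, 0.61, 0.363]
contact_force: [1.1, -0.6, -1.1]
opening: 0.0128
t 4.15 pos [0.5178 0.2549 0.1947] toolx [-0.008 -0.007 -1.   ] jaw 152.0 turn 1.0 (alt -179.0 ) q6 -2.4
travel now-axes [ 0.0017 -0.0029 -0.0029] after turn [ 0.0017 -0.0029 -0.0029] open 0.0128 F [ 1.1 -0.6 -1.1]
```

```bash
python3 -m handwheel '{"fingers":[255,255,255,255,255,255,255,255],"travel":[[-0.005,0,0],[-0.01,0,0],[-0.012,0,0],[-0.012,0,0],[-0.01,0,0],[-0.005,0,0],[0,0,0],[0,0,0]],"turn":[0,0,0,0,0,0,0,0]}'; python3 go.py 0.546 0.013 0.25 -60
```

```text
time: 4.95
ee_pos: [0.516, 0.255, 0.2494]
ee_rot: [0.599, -0.364, 0.613, 0.364]
contact_force: [-0.1, 0.4, -7.0]
opening: 0.0126
t 4.95 pos [0.516  0.255  0.2494] toolx [-0.018 -0.01  -1.   ] jaw 152.0 turn 32.0 (alt -148.0 ) q6 -2.4
travel now-axes [ 0.0013 -0.14   -0.1996] after turn [ 0.0013 -0.2245 -0.0951] open 0.0126 F [-0.1  0.4 -7. ]
```

```bash
python3 -m handwheel '{"fingers":[255,255,255,255,255,255,255,255],"travel":[[0,0,0],[0,0,0],[0,0,0],[0,0,0],[0,0,0],[0,0,0],[0,-0.01,-0.004],[0,-0.018,-0.008]],"turn":[3,6,7,7,6,3,0,0]}'
python3 -m handwheel '{"fingers":[255,255,255,255,255,255,255,255],"travel":[[0,-0.023,-0.01],[0,-0.025,-0.011],[0,-0.025,-0.011],[0,-0.025,-0.011],[0,-0.025,-0.011],[0,-0.025,-0.011],[0,-0.018,-0.007],[0,-0.009,-0.004]],"turn":[0,0,0,0,0,0,0,0]}'; python3 go.py 0.546 0.013 0.16 -60
```

```text
time: 5.75
ee_pos: [0.517, 0.2246, 0.2446]
ee_rot: [0.674, -0.178, 0.695, 0.175]
contact_force: [0.6, -1.5, -6.1]
opening: 0.0126
time: 6.55
ee_pos: [0.5348, 0.0209, 0.2437]
ee_rot: [0.671, -0.183, 0.696, 0.179]
contact_force: [0.4, 0.7, -6.6]
opening: 0.0131
t 6.55 pos [0.5348 0.0209 0.2437] toolx [-0.033 -0.014 -0.999] jaw 119.7 turn -0.3 (alt 179.7 ) q6 -2.26
travel now-axes [ 0.0834 -0.0127  0.0088] after turn [ 0.0834 -0.0128  0.0087] open 0.0131 F [ 0.4  0.7 -6.6]
```

```bash
python3 -m handwheel '{"fingers":[255,255,255,255,255,255,255,255],"travel":[[0,-0.006,0.004],[0,-0.006,0.004],[0.015,0,0],[0.02,0,0],[0.02,0,0],[0.015,0,0],[0,0,0],[0,0,0]],"turn":[0,0,0,0,0,0,0,0]}'; python3 go.py 0.546 0.013 0.147 -60; python3 - <<'E'
from h import *
g=grab('side','s1'); cv2.imwrite('pics/s1c.png',cv2.resize(g['image'][120:320,180:440,::-1],None,fx=3,fy=3)[:600,:780])
P=world(g); 
E
```

```text
time: 7.35
ee_pos: [0.549, 0.0157, 0.1711]
ee_rot: [0.671, -0.185, 0.695, 0.182]
contact_force: [0.4, -0.3, -5.7]
opening: 0.013
t 7.35 pos [0.549  0.0157 0.1711] toolx [-0.031 -0.014 -0.999] jaw 120.1 turn 0.1 (alt -179.9 ) q6 -2.27
travel now-axes [ 0.0242 -0.0009 -0.0031] after turn [ 0.0242 -0.0009 -0.0031] open 0.013 F [ 0.4 -0.3 -5.7]
```

View pics/s1c.png

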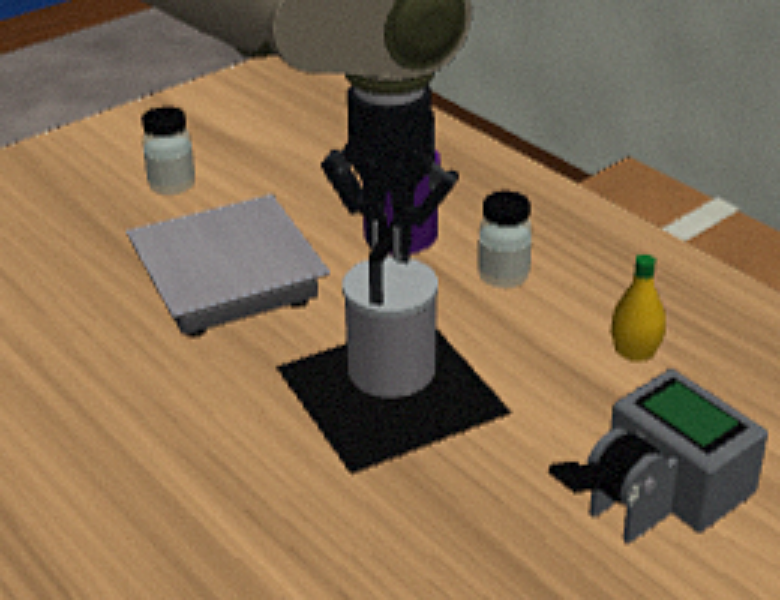

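The canister (crop 390,330) hangs upright above the mat, and the scale is empty. I'll lower it gently the rest of the way.

```bash
python3 -m handwheel '{"fingers":[255,255,255,255,255,255,255,255],"travel":[[0.006,0,-0.002],[0.006,0,-0.001],[0.005,0,0],[0.003,0,0],[0.002,0,0],[0.001,0,0],[0,0,0],[0,0,0]],"turn":[0,0,0,0,0,0,0,0]}'; python3 go.py 0.546 0.013 0.147 -60
```

```text
time: 8.2
ee_pos: [0.5465, 0.0138, 0.1485]
ee_rot: [0.672, -0.186, 0.693, 0.182]
contact_force: [0.3, -1.3, -7.4]
opening: 0.0124
t 8.2 pos [0.5465 0.0138 0.1485] toolx [-0.027 -0.014 -1.   ] jaw 120.2 turn 0.2 (alt -179.8 ) q6 -2.27
travel now-axes [ 0.0015 -0.0004 -0.0008] after turn [ 0.0015 -0.0004 -0.0008] open 0.0124 F [ 0.3 -1.3 -7.4]
```

```bash
python3 -m handwheel '{"fingers":[255,255,255,255,255,255,255,255],"travel":[[0.001,0,0],[0.001,0,0],[0.001,0,0],[0.001,0,0],[0,0,0],[0,0,0],[0,0,0],[0,0,0]],"turn":[0,0,0,0,0,0,0,0]}'; python3 go.py 0.546 0.013 0.147 -60
```

```text
time: 9.0
ee_pos: [0.5472, 0.0132, 0.1472]
ee_rot: [0.674, -0.187, 0.692, 0.181]
contact_force: [-0.9, 0.3, -0.9]
opening: 0.0126
t 9.0 pos [0.5472 0.0132 0.1472] toolx [-0.023 -0.016 -1.   ] jaw 120.2 turn 0.2 (alt -179.8 ) q6 -2.27
travel now-axes [ 0.0003  0.0004 -0.0011] after turn [ 0.0003  0.0004 -0.0011] open 0.0126 F [-0.9  0.3 -0.9]
```

The load is off the wrist (−0.9 N), so the canister is on the mat. I'll release it and rise.

```bash
python3 -m handwheel '{"fingers":[0,0,0,0,0,0,0,0],"travel":[[0,0,0],[0,0,0],[0,0,0],[0,0,0],[0,0,0],[0,0,0],[0,0,0],[0,0,0]],"turn":[0,0,0,0,0,0,0,0]}'; python3 -m handwheel '{"fingers":[0,0,0,0,0,0,0,0],"travel":[[-0.01,0,0],[-0.015,0,0],[-0.02,0,0],[-0.03,0,0],[-0.03,0,0],[-0.02,0,0],[-0.01,0,0],[0,0,0]],"turn":[0,0,0,0,0,0,0,0]}'; python3 go.py 0.516 -0.264 0.25 88
```

```text
time: 9.8
ee_pos: [0.5486, 0.0132, 0.1479]
ee_rot: [0.675, -0.188, 0.691, 0.18]
contact_force: [-0.4, 0.2, -1.0]
opening: 0.0852
time: 10.6
ee_pos: [0.5508, 0.0157, 0.2936]
ee_rot: [0.676, -0.188, 0.69, 0.18]
contact_force: [-0.2, 0.2, 0.6]
opening: 0.0853
t 10.6 pos [0.5508 0.0157 0.2936] toolx [-0.016 -0.017 -1.   ] jaw 120.2 turn 32.2 (alt -147.8 ) q6 -2.28
travel now-axes [ 0.0487 -0.224  -0.1696] after turn [ 0.0487 -0.2799 -0.0243] open 0.0853 F [-0.2  0.2  0.6]
```

```bash
python3 -m handwheel '{"fingers":[0,0,0,0,255,255,255,255],"travel":[[0,0,0],[0,0,0],[0,0,0],[0,0,0],[0,-0.02,-0.002],[0,-0.035,-0.003],[0,-0.04,-0.003],[0,-0.04,-0.004]],"turn":[8,8,8,8.2,0,0,0,0]}'
python3 -m handwheel '{"fingers":[255,255,255,255,255,255,255,255],"travel":[[0,-0.04,-0.004],[0,-0.04,-0.004],[0,-0.035,-0.003],[0,-0.02,-0.002],[0,0,0],[0,0,0],[0,0,0],[0,0,0]],"turn":[0,0,0,0,0,0,0,0]}'; python3 go.py 0.514 -0.264 0.13 88
python3 - <<'E'
from h import *
g=grab('top','t1'); P=world(g); Z=P[...,2]
m=np.zeros(Z.shape,bool); m[200:270,265:340]=1
p=P[m&(Z>.1)&(Z<.125)]; print('lid',len(p),np.median(p,0),cv2.minAreaRect(p[:,:2].astype(np.float32)))
p=P[m&(Z>.14)&(Z<.18)]; print('bar',len(p),np.median(p,0))
cv2.imwrite('pics/t1c.png',cv2.resize(g['image'][140:290,180:480,::-1],None,fx=2.6,fy=2.6))
E
```

```text
time: 11.4
ee_pos: [0.5291, -0.1176, 0.2939]
ee_rot: [0.7, 0.013, 0.714, -0.024]
contact_force: [-0.7, -0.3, -0.5]
opening: 0.0282
time: 12.2
ee_pos: [0.5055, -0.2587, 0.293]
ee_rot: [0.698, 0.016, 0.716, -0.024]
contact_force: [0.1, 0.1, -0.1]
opening: -0.0001
t 12.2 pos [ 0.5055 -0.2587  0.293 ] toolx [-0.025 -0.01  -1.   ] jaw 86.8 turn -1.2 (alt 178.8 ) q6 -2.19
travel now-axes [ 0.1628 -0.0029  0.0128] after turn [ 0.1628 -0.0032  0.0127] open -0.0001 F [ 0.1  0.1 -0.1]
lid 548 [0.54456346 0.00901147 0.11360904] ((0.5463358759880066, 0.007484115660190582), (0.09136414527893066, 0.09099599719047546), 44.28092575073242)
bar 123 [0.54594429 0.00893801 0.16859291]
```

View pics/t1c.png

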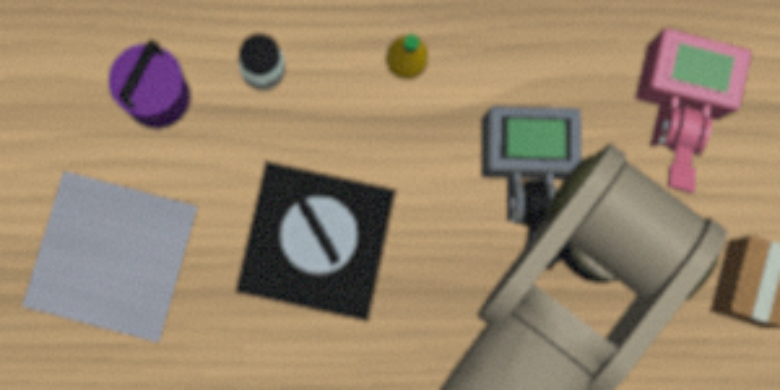

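The canister stands upright in the middle of the mat (crop 320,235) and the pan is empty. Next I'll measure the lever pad with the wrist camera.

```bash
python3 - <<'E'
from h import *
g=grab('wrist','w2'); P=world(g); Z=P[...,2]; S=g['image'].astype(int).sum(2)
def box(n,x0,x1,y0,y1,z0,z1):
    m=(P[...,0]>x0)&(P[...,0]<x1)&(P[...,1]>y0)&(P[...,1]<y1)&(Z>z0)&(Z<z1); p=P[m]
    print(n,len(p),p.mean(0).round(4),[np.round(a,4) for a in cv2.minAreaRect(p[:,:2].astype(np.float32))] if len(p) else ''); return p
p=box('pad',.48,.545,-.32,-.21,.08,.13)
for a in np.arange(.49,.6,.006):
    q=P[(abs(P[...,0]-a)<.003)&(abs(P[...,1]+.264)<.05)&(Z>.03)&(Z<.15)]
    if len(q): print(a.round(3),len(q),q[:,1].min().round(4),q[:,1].max().round(4),np.median(q[:,2]).round(4))
box('housing',.62,.75,-.36,-.18,.07,.095)
E
```

```text
pad 922 [ 0.5199 -0.2632  0.1026] [array([ 0.5228, -0.2637]), array([0.0338, 0.0441]), np.float64(88.1319)]
0.502 130 -0.2788 -0.2462 0.1079
0.508 147 -0.2794 -0.2463 0.1091
0.514 137 -0.2799 -0.2465 0.1064
0.52 135 -0.2806 -0.2467 0.1031
0.526 126 -0.2798 -0.2469 0.1005
0.532 118 -0.2803 -0.247 0.0976
0.538 77 -0.2751 -0.2496 0.0937
0.544 73 -0.2743 -0.2534 0.0908
0.55 72 -0.2748 -0.2536 0.0878
0.556 85 -0.2889 -0.2524 0.0843
0.562 229 -0.2908 -0.2391 0.0806
0.568 214 -0.2896 -0.2392 0.087
0.574 106 -0.2897 -0.2392 0.0891
0.58 97 -0.2944 -0.2366 0.0914
0.586 41 -0.2945 -0.2369 0.0736
0.592 7 -0.2933 -0.2372 0.072
housing 280 [ 0.6534 -0.2587  0.0795] [array([ 0.6674, -0.2682]), array([0.1199, 0.0829]), np.float64(88.2536)]
```

View pics/w2.png

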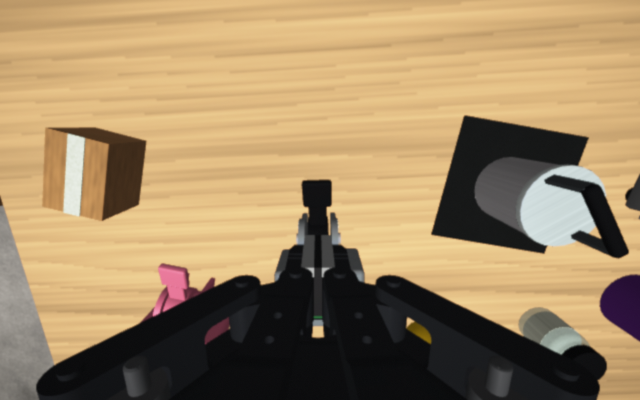

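Pad centre is (0.519, −0.2635, 0.104), which matches the stated height. From the geometry, TCP z ≈ 0.036 at x ≈ 0.513 gives roughly 0.91–0.98 rad. I'll approach above the pad first.

```bash
python3 -m handwheel '{"fingers":[255,255,255,255,255,255,255,255],"travel":[[0,-0.003,0.006],[0.03,0,0.006],[0.04,0,0],[0.04,0,0],[0.03,0,0],[0.01,0,0],[0,0,0],[0,0,0]],"turn":[-1.2,0,0,0,0,0,0,0]}'; python3 go.py 0.513 -0.2635 0.13 88
```

```text
time: 13.1
ee_pos: [0.5189, -0.264, 0.1413]
ee_rot: [0.701, 0.003, 0.713, -0.014]
contact_force: [-0.3, -0.0, 0.8]
opening: 0.0
t 13.1 pos [ 0.5189 -0.264   0.1413] toolx [-0.018 -0.016 -1.   ] jaw 88.6 turn 0.6 (alt -179.4 ) q6 -2.2
travel now-axes [ 0.0114  0.0005 -0.0057] after turn [ 0.0114  0.0004 -0.0057] open 0.0 F [-0.3 -0.   0.8]
```

```bash
python3 -m handwheel '{"fingers":[255,255,255,255,255,255,255,255],"travel":[[0.01,0,-0.003],[0.015,0,-0.003],[0.015,0,0],[0.015,0,0],[0.012,0,0],[0.01,0,0],[0.005,0,0],[0,0,0]],"turn":[0,0,0,0,0,0,0,0]}'; python3 go.py 0.513 -0.2635 0.037 88
```

```text
time: 13.9
ee_pos: [0.5139, -0.268, 0.0651]
ee_rot: [0.705, -0.002, 0.709, -0.017]
contact_force: [-1.8, 1.6, 3.9]
opening: 0.0001
t 13.9 pos [ 0.5139 -0.268   0.0651] toolx [-0.006 -0.027 -1.   ] jaw 88.7 turn 0.7 (alt -179.3 ) q6 -2.21
travel now-axes [ 0.028   0.0052 -0.0009] after turn [ 0.028   0.0052 -0.0009] open 0.0001 F [-1.8  1.6  3.9]
```

```bash
python3 -m handwheel '{"fingers":[255,255,255,255,255,255,255,255],"travel":[[0.006,0.001,0],[0.006,0.001,0],[0.006,0.001,0],[0.005,0.001,0],[0.004,0.001,0],[0.003,0,0],[0.001,0,0],[0.001,0,0]],"turn":[0,0,0,0,0,0,0,0]}'; python3 go.py 0.513 -0.2635 0.037 88
```

```text
time: 14.7
ee_pos: [0.5187, -0.2683, 0.0414]
ee_rot: [0.711, -0.007, 0.703, -0.022]
contact_force: [-4.0, 3.4, 6.9]
opening: 0.0002
t 14.7 pos [ 0.5187 -0.2683  0.0414] toolx [ 0.01  -0.041 -0.999] jaw 88.7 turn 0.7 (alt -179.3 ) q6 -2.2
travel now-axes [ 0.0042  0.0048 -0.0059] after turn [ 0.0042  0.0047 -0.006 ] open 0.0002 F [-4.   3.4  6.9]
```

```bash
cat > lev.py <<'E'
import sys
from h import *
def lev(tag):
    for n in('side','wrist'):
        g=grab(n,n+tag); P=world(g); Z=P[...,2]; S=g['image'].astype(int).sum(2)
        m=(P[...,0]>.49)&(P[...,0]<.56)&(abs(P[...,1]+.2635)<.02)&(Z<.075)&(Z>.012)&(S<200)
        p=P[m]; print(n,len(p))
        for a in np.arange(.492,.56,.006):
            q=p[abs(p[:,0]-a)<.003]
            if len(q)>2: print('  ',a.round(3),len(q),'z',np.percentile(q[:,2],[5,50,95]).round(4),'y',q[:,1].min().round(3),q[:,1].max().round(3))
        if n=='side': I=g['image'][225:325,350:470,::-1]; cv2.imwrite(f'pics/lev{tag}.png',cv2.resize(I,None,fx=6,fy=6,interpolation=cv2.INTER_CUBIC))
if __name__=='__main__': lev(sys.argv[1])
E
python3 lev.py a
```

```text
side 182
   0.504 35 z [0.0254 0.0308 0.0643] y -0.28 -0.249
   0.51 73 z [0.0302 0.0432 0.073 ] y -0.282 -0.248
   0.516 33 z [0.0324 0.0401 0.0713] y -0.283 -0.247
   0.522 18 z [0.0327 0.04   0.0631] y -0.282 -0.248
   0.528 7 z [0.0383 0.0422 0.0507] y -0.281 -0.277
   0.54 5 z [0.0436 0.0459 0.0503] y -0.276 -0.271
   0.552 3 z [0.046  0.0475 0.0692] y -0.274 -0.268
   0.558 6 z [0.0609 0.0661 0.0719] y -0.265 -0.26
wrist 3706
   0.504 888 z [0.0278 0.0304 0.0711] y -0.279 -0.246
   0.51 2015 z [0.0318 0.0537 0.0709] y -0.281 -0.246
   0.516 340 z [0.0335 0.0356 0.0373] y -0.28 -0.247
   0.522 156 z [0.0366 0.0385 0.0405] y -0.253 -0.247
   0.528 99 z [0.039  0.041  0.0427] y -0.252 -0.247
   0.534 4 z [0.042  0.0427 0.0429] y -0.248 -0.248
   0.552 111 z [0.0519 0.0532 0.0548] y -0.271 -0.267
   0.558 91 z [0.0538 0.0553 0.0565] y -0.272 -0.266
```

View pics/leva.png

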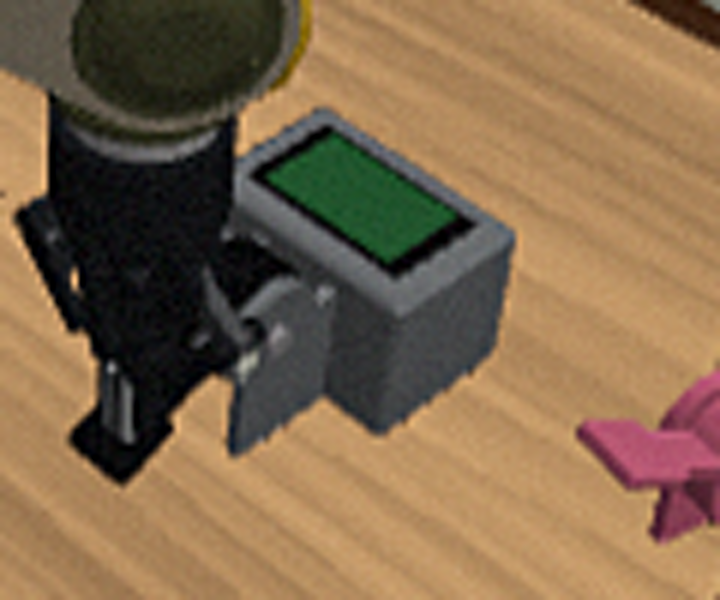

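Two estimates of the dial disagree: the slope gives about 0.87 and the height about 0.93. I'll press about 2.5 mm more and fit again.

```bash
python3 -m handwheel '{"fingers":[255,255,255,255,255,255,255,255],"travel":[[0.002,0.001,-0.001],[0.002,0.001,-0.001],[0.002,0.001,-0.001],[0.002,0,-0.001],[0.001,0,0],[0.001,0,0],[0.001,0,0],[0.001,0,0]],"turn":[0,0,0,0,0,0,0,0]}'; python3 go.py 0.513 -0.2635 0.037 88; cat > fit.py <<'E'
from h import *
g=grab('wrist','wf'); P=world(g); Z=P[...,2]
for y0,y1 in((-.2535,-.246),(-.281,-.275)):
    m=(P[...,0]>.505)&(P[...,0]<.532)&(P[...,1]>y0)&(P[...,1]<y1)&(Z<.048)&(Z>.02); p=P[m]
    if len(p)<30: print(len(p)); continue
    for _ in range(3):
        c=np.polyfit(p[:,0],p[:,2],1); e=p[:,2]-np.polyval(c,p[:,0]); p=p[abs(e)<2*e.std()+1e-4]
    a=np.arctan(c[0]); print(len(p),'slope theta',.45+a,'z at .5146',np.polyval(c,.5146),'std',e.std())
    # theta from height: surface line passes 5 mm above axle line
    for ax in(.583,.585,.587):
        from scipy.optimize import brentq
        f=lambda b:.066-((ax-.5146)-.005*np.sin(b))*np.tan(b)+.005*np.cos(b)-np.polyval(c,.5146)
        print('  axle',ax,'height theta',.45+brentq(f,0,.9))
E
python3 fit.py
```

```text
time: 15.6
ee_pos: [0.5194, -0.2683, 0.0398]
ee_rot: [0.716, -0.011, 0.698, -0.026]
contact_force: [-4.1, 2.5, 7.3]
opening: 0.0001
t 15.6 pos [ 0.5194 -0.2683  0.0398] toolx [ 0.026 -0.053 -0.998] jaw 88.8 turn 0.8 (alt -179.2 ) q6 -2.2
travel now-axes [ 0.0024  0.0049 -0.0065] after turn [ 0.0024  0.0048 -0.0066] open 0.0001 F [-4.1  2.5  7.3]
613 slope theta 0.9279163477440877 z at .5146 0.03286809652253994 std 0.0007429427446858782
  axle 0.583 height theta 0.9669128041761457
  axle 0.585 height theta 0.9541776861561704
  axle 0.587 height theta 0.9420140356792263
182 slope theta 0.9327608717946725 z at .5146 0.032987185065153385 std 0.000935959460666374
  axle 0.583 height theta 0.9655466519498461
  axle 0.585 height theta 0.9528338501862292
  axle 0.587 height theta 0.940692268071595
```

Both fits now give 0.93–0.955, past the third click and short of the stop. I'll let time pass with camera calls while the arm holds, to check it stays there.

```bash
python3 - <<'E'
from h import *
for i in range(16):
    r.grab_frame('top')
    if i%5==0: s=r.sense(); print(s['time'],s['ee_pos'].round(4),s['contact_force'].round(1))
E
python3 fit.py | grep slope; python3 - <<'E'
from h import *
g=grab('side','fin'); cv2.imwrite('pics/finc.png',cv2.resize(g['image'][120:330,180:460,::-1],None,fx=2.8,fy=2.8))
E
```

```text
15.7 [ 0.5194 -0.2683  0.0398] [-4.3  2.1  7.2]
15.95 [ 0.5193 -0.2683  0.0398] [-4.5  3.2  9. ]
16.2 [ 0.5194 -0.2683  0.0398] [-5.1  1.2  7. ]
16.45 [ 0.5194 -0.2683  0.0398] [-3.9  2.6  8.4]
604 slope theta 0.9223873001522844 z at .5146 0.0328639924255924 std 0.0007462490209097657
184 slope theta 0.9162636862854793 z at .5146 0.03302036590457916 std 0.0009107861485894711
```

View pics/finc.png

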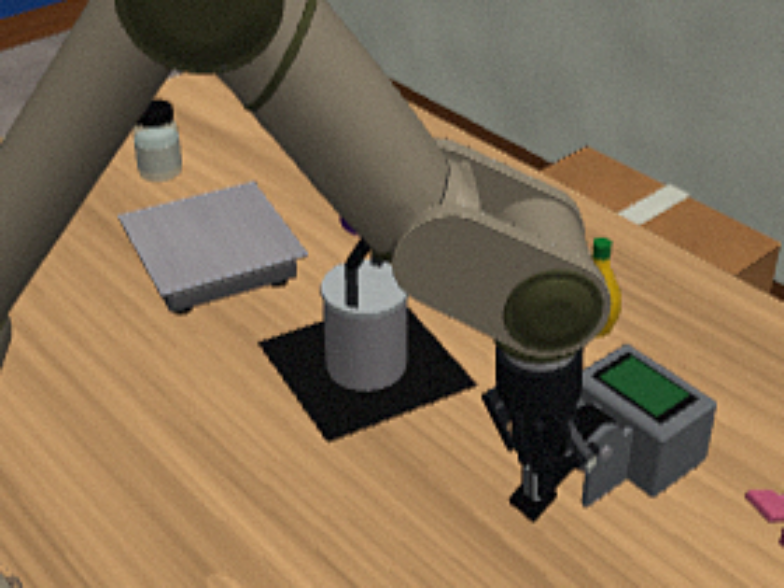

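The hold is steady. I'll press a touch more for margin, recheck, then hand in.

```bash
python3 -m handwheel '{"fingers":[255,255,255,255,255,255,255,255],"travel":[[0.002,0,0],[0.002,0,0],[0.002,0,0],[0.001,0,0],[0.001,0,0],[0.001,0,0],[0.001,0,0],[0.001,0,0]],"turn":[0,0,0,0,0,0,0,0]}'; python3 fit.py
```

```text
time: 17.35
ee_pos: [0.5203, -0.2684, 0.0377]
ee_rot: [0.718, -0.013, 0.696, -0.027]
contact_force: [-4.3, 2.9, 8.6]
opening: 0.0
650 slope theta 0.9667035078651374 z at .5146 0.029730985779035213 std 0.0007933350592204578
  axle 0.583 height theta 1.0021797477191041
  axle 0.585 height theta 0.9889001328004388
  axle 0.587 height theta 0.9761954816007181
206 slope theta 0.9296015786841292 z at .5146 0.029790069764553062 std 0.0009889207086310387
  axle 0.583 height theta 1.0015284057901752
  axle 0.585 height theta 0.9882582859292197
  axle 0.587 height theta 0.9755631156041857
```

Every estimate is between 0.93 and 1.00, inside the third position and short of the end stop (force 8.6 N). Handing in.

```bash
python3 -c "
from cell import r
print(r.hand_in()); s=r.sense(); print(s['time'],s['ee_pos'],s['contact_force'])"
```

```text
the job is handed in; nothing more can be done
None
the job is handed in; nothing more can be done
```

The canister is off the scale and standing on the mat, and I handed in at about 17.4 s with the dial lever held down at the third position.

- **Canister:** I lifted it by the handle and set it down upright near the middle of the mat. The lid measured level at 0.114 m, centred at (0.546, 0.008), and the wrist load was gone before I released it. The pan was empty in the later pictures.
- **Lever:** I then pressed the grey unit's lever with the shut fingers. Before a last press of about 2 mm, the hold was steady for about 0.8 s.
- **Dial angle:** My estimates of the final angle disagreed. The two slope fits of the pad gave 0.93 and 0.97 rad, and its height gave 0.98–1.00. All are past the third click at 0.90 and short of the stop at 1.02. The lever was pushing back with about 9 N.
- **Not checked:** The state could not be read after handing in, so I have no reading from the final second. The last full view was before that final press. I did not measure the jars, bottle or carton again. The arm stayed clear of them, and those visible in the later pictures showed no sign of having moved.

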